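Fit a new bayonet bulb in the jeweller's bench lamp

TASK

Fit the straight tubular bulb from the wooden rack into the upturned bayonet socket of the bench lamp: feel round gently for the slots, push it in against the spring without forcing it, twist clockwise and let it settle back locked in its notches. Let go of it, then press the switch on the lamp's base, and leave the other two bulbs, the shade and the hammer where they are.

Things in the scene. Friction and masses are not known exactly. Their poses are not given: they have to be found in the camera images.
- bulb_mid (a point): Centre, half-way up, of the new bulb: white tubular LED bulb 112 long, diameter 38, about 70 g, upright, cap down, in one hole of the rack. z: its axis, up; x: the line of its pins. The plain cylinder to grip runs from 25 below to 50 above this point; top 56 above. A shoulder 29 below it rests on the rack; below that a metal cap, diameter 22.4, to 56 below, its last 3.5 tapering to 16.
- bulb_pins (a point): Point on the bulb's axis level with its two bayonet pins, 47 below bulb_mid and 9 above the cap's end; same axes as bulb_mid. The pins are round brass, diameter 2.4, along x, their tips 14 either side of the axis.
- bulb: The same new bulb; origin at the centre of the cap's end, 56 below bulb_mid, same axes. The contact forces between bulb and lamp (spring, rim and slot walls added up) must stay under 30 N: turn only to the first resistance at the end stop, about 0.1 N m.
- stand: The bench lamp, fixed, shade off, head turned up. Origin on the bench under the socket's axis; z up, x about world +x. Round black base, diameter 160, 22 thick, centred 35 ahead (+x) and 200 left (+y) of the origin. Thin steel arms rise from the base's middle to an elbow 180 high at x 165, y 135, and come back to the socket's foot, 85 high. The socket is 130 high.
- mouth (a point): Centre of the rim of the socket, 130 above the bench; axes of stand. Upright brass tube, inner diameter 24, outer 30, with two J slots 180 degrees apart through its wall. The line of their entries lies anywhere within 0.75 rad either side of x, and this point does not show where: find it by eye or feel. Off the entries the pins ride on the flat rim, bulb_pins 1.2 above this point.
- track (a point): On the socket's axis, 8 below the rim, level with the middle of the slots' turning track; axes of stand. Each slot: entry 4 wide from the rim straight down to 10 below it; then a track, 6 to 10 below the rim, clockwise seen from above; 36 degrees (0.63 rad) round from the entry it ends at a stop in a notch 4 wide, open upward to 4 below the rim, closed above.
- seat (a point): On the socket's axis, 4.3 below the rim: where bulb_pins lies when the spring holds the pins up in the notches (locked). In the entries the cap's end meets the spring plunger when the pins are 1 below the rim: 3 N there, 1 N more per mm deeper, so about 10 N in the track. A bulb let go unlocked rises back to 1 or 1.5 below the rim.
- switch (a joint): The lamp's push switch: a grey button of diameter 22 on the lamp's base, on the robot's side of the arms. Value in m: 0 up, 0.006 fully down (4 N); it springs back. Beyond 0.004 it is pressed.
- switch_top (a point): Centre of the top face of the switch button, z up; about 13 behind (-x) and 200 left (+y) of the socket's axis in the lamp's axes. The lamp's arms rise from a post 60 beyond it (+x).
- rack: Wooden rack, fixed, 66 by 208, 45 high, long along its y; origin at the centre of its underside. Three round holes, diameter 32, 40 deep, at y -68, 0 and 68 hold three bulbs in any order; grip across the rack, along its x, to clear the neighbours.
- globe_mid (a point): Centre of a small round globe bulb with screw cap, 45 wide, 82 high overall, in another hole of the rack, top 100 above the bench. To be left there.
- spot_mid (a point): Centre of a flared reflector bulb with screw cap, 50 wide at its flat top, 72 high overall, in the remaining hole of the rack. To be left there.
- shade: The lamp's black bell shade, 144 wide, 112 high, loose, mouth down on the bench beyond the socket; origin at the centre of its underside. To be left alone.
- hammer: A hammer, 240 long, loose, lying on the bench between the robot and the lamp; origin on the bench under it. To be left alone.
Things that resemble listed ones, but are neither listed nor needed, are in the scene too. What is shaped like the bulb but orange or turquoise is not meant.

How it is judged:
On the way, in this order (a step that is already met when the one before it is completed fails the run):
1. the tubular bulb is lifted clear of the rack (height (world z) of bulb_pins above 0.07 m), for 0.2 s.
2. the bulb stands locked in the socket's notches, upright and let go (horizontal distance between bulb_pins and mouth below 0.003 m and z of bulb_pins in the frame of mouth between -0.0065 and -0.0027 m and angle between bulb_pins's own z axis and vertical below 0.12 rad and contact force between the fingers and bulb below 0.2 N), for 0.4 s.
3. the switch on the lamp's base is pressed (value of joint switch above 0.004 m), for 0.05 s.
At the end, for the whole second after the job is handed in: The tubular bulb stands let go in the socket, upright within 0.12 rad, within 3 mm of its axis, its pins 2.7 to 6.5 mm below the mouth (held in the notches by the spring); the switch is up again; the other two bulbs are within 20 mm, the shade and hammer within 30 mm, of where they were (horizontal distance between bulb_pins and mouth below 0.003 m and z of bulb_pins in the frame of mouth between -0.0065 and -0.0027 m and angle between bulb_pins's own z axis and vertical below 0.12 rad and value of joint switch below 0.002 m and distance of each of globe_mid, spot_mid from where it was at the start of the episode below 0.02 m and distance of each of shade, hammer from where it was at the start of the episode below 0.03 m); the robot touches nothing.
It fails at once if the bulb is forced: it and the lamp press on each other with more than 30 N (contact force between bulb and stand above 30 N).
It also fails if it takes over 72 s, if anything falls off the work surface, if the arm or the gripper's body presses on something with over 40 N, if the wrist force passes 120 N, or if a joint passes its speed limit or range.

ROBOT

A 6-joint arm with a two-finger parallel gripper is mounted at the origin on the work surface. World frame = base frame: x ahead of the robot, y to its left, z up, the work surface at z = 0. Lengths are in m, angles in rad, forces in N, time in s.
With the tool pointing down it reaches from about 0.4 to 0.825 m from the base axis. Payload 7 kg.
Tool frame: the origin (TCP) lies midway between the tips of the shut fingers; the grasp point (between the pads) lies 19 mm behind it; z points along the fingers, y is the line along which they close (so a half turn about z gives the same grasp; the last joint's range is limited). The gripper opens to 85 mm and grips with 20 to 120 N. Pads are 22 mm wide; open, the fingers measure 114 mm over their backs; the gripper's body (76 mm by 85 mm) begins 54 mm behind the grasp point. The pads swing forward as they close: fully open they stand 13 mm farther back than shut.
Start: joints at [1.619, 0.359, 0.012, 0, -1.224, -0.288], TCP at [0.16, 0.656, 0.198] pointing down, gripper open.
Joint ranges: [-3.07, 3.07], [-1.43, 2.12], [-1.02, 1.25], [-3.03, 1.67], [-3.05, -0], [-3.03, 3.03]. Speed limits (rad/s): [2.39, 2.39, 3.01, 3.14, 3.14, 3.14].

INTERFACE

Orientations are given as a 3x3 rotation matrix whose columns are the frame's x, y, z axes.
In Python, from workcell import sensors, vision, close_job gives the robot as it stands. The module is installed in compiled form; this text tells all that it offers.
- The arm moves only by the tool servo_tool, never from a script. Its argument "targets" is a list of rows, each a list of 3 entries, a list of its own where there are three numbers: the opening, from -1 (shut) to 1 (fully open), so that 0 is half open, then the shift along the tool's x, y, z in cm, then the turn about the tool's z in degrees. A call has 1 to 12 rows; each row shifts and turns the commanded pose from where the row before left it, along the tool's axes as they then stand; what a row does not reach is not made up. A row lasts 1/8 s, in which the tool goes at most 62.5 mm and 10.7 degrees, less where a joint would pass 70% of its speed; a pose out of reach is approached as far as the arm can. A call with a gripper value outside its range is refused whole. The fingers move at their own pace and stop on an object; "squeeze" is the grip in N (left out, the last holds). Time passes only in rows, so rows that do not move let the fingers close. It gives the time, the measured TCP pose, the force, the opening and the grip force at its end, in the units of the state.
- sensors.get_obs(): the state, without advancing time (a new reading comes with each control period).
- vision.snapshot(name): name is "scene" or "top" or "wrist"; returns (picture, depth): 384x512x3 uint8, red, green, blue; 384x512 float32, m along the optical axis (not along the pixel's ray), 0 where there is no reading.
- vision.camera_info(name): a dict with "fov_y" (degrees; the focal length in pixels is half the picture's height over the tangent of half this angle, whatever the lens; pixels are square), "cx", "cy" (the principal point, pixels), "R" (3x3) and "t" (3): a world point X has camera coordinates R X + t. Camera axes: x right, y down, z forward; pixel columns grow to the right and rows downward; lengths in m; the calibration is good to about 2 mm. A picture is of the moment at which its call begins: read the wrist's pose just before it. camera_info takes no time and is no camera call; for the wrist camera it gives the pose at the moment of the call.
- close_job(): hands the job in; it is judged then, once.
The state is a dict: "time": time; "qpos": joint angles; "joint_vel": joint speeds; "tau": joint torques, N m; "tcp_pos": TCP position; "eef_rot": TCP orientation; "ft_force": force on the tool from outside, world axes, zero at the start; "moment": the same for the moment, N m; "finger_gap": opening from 0.0 (shut) to 1.0 (fully open); "gripper_force": force on a finger pad.
Only numpy, scipy, OpenCV 4.12 (cv2) and the standard library are available. Lean on these libraries where they do the work, as an engineer would, in place of code of your own. Each camera call takes 0.05 s, during which the arm holds its last target. There are 200 camera calls.

## Working session

There is one attempt and no reset: what is moved stays moved. The work goes in short steps, Python scripts to look and compute and a tool call to move; the robot and the scene stay as the last step left them, time stands still between calls to the robot, and variables do not carry over. Pictures are saved under pics/ and viewed, at most 13 in all, crops included, and the job is handed in when it is done.

Besides the shell and the picture viewer there is one more tool, called after "Call:" in YAML: its name, and indented under it one key for each argument. servo_tool: Moves the arm, as the interface text tells. Its arguments: {"type":"object","properties":{"targets":{"type":"array"},"squeeze":{"type":"number"}},"required":["targets"]}

```bash
mkdir -p pics; cat > h.py <<'E'
import numpy as np, cv2
from workcell import sensors, vision
def snap(n):
    i=vision.camera_info(n); p,d=vision.snapshot(n); return i,p,d
def save(n,p): cv2.imwrite('pics/'+n+'.png',cv2.cvtColor(p,cv2.COLOR_RGB2BGR))
def cloud(i,d):
    h,w=d.shape; f=h/2/np.tan(np.radians(i['fov_y'])/2)
    v,u=np.mgrid[:h,:w]; c=np.stack([(u-i['cx'])/f*d,(v-i['cy'])/f*d,d],-1)
    W=(c-np.array(i['t']))@np.array(i['R']); W[d<=0]=np.nan; return W
E
python3 - <<'E'
from h import *
o=sensors.get_obs(); print(o)
for n in('scene','top'):
    i,p,d=snap(n); save(n,p); print(n,i); np.savez('/tmp/'+n,W=cloud(i,d),p=p,d=d)
E
```

```text
{'time': 0.0, 'qpos': array([ 1.61910185e+00,  3.59376126e-01,  1.10352587e-02, -3.69373838e-04,
       -1.22408533e+00, -2.88112917e-01]), 'joint_vel': array([ 6.99657800e-05,  4.45751564e-04,  8.84736738e-04,  8.77793566e-04,
       -4.96636752e-04,  1.39096826e-03]), 'tau': array([ 4.67710797e-04, -5.83317375e+01,  2.93424922e+01,  6.93675399e+00,
       -5.74752252e-03,  1.87303920e-05]), 'tcp_pos': array([0.16021081, 0.6551471 , 0.19735695]), 'eef_rot': array([[ 9.71353870e-01, -2.37637512e-01, -2.68289089e-04],
       [-2.37637627e-01, -9.71352486e-01, -1.64472203e-03],
       [ 1.30244377e-04,  1.66136269e-03, -9.99998611e-01]]), 'ft_force': array([-0.04513487, -0.58753882, -0.71027105]), 'moment': array([ 0.01334115, -0.02606587, -0.01347409]), 'gripper_force': 0.0, 'finger_gap': 1.003508008210158}
scene {'fov_y': 45.82851120308346, 'cx': 252.052824392204, 'cy': 198.5636716265578, 'R': array([[-0.87759002,  0.4794065 ,  0.00227403],
       [ 0.40596895,  0.74566329, -0.52837057],
       [-0.25499994, -0.46276956, -0.84901082]]), 't': array([ 0.57938272, -0.08922174,  1.35962263])}
top {'fov_y': 55.4455240482735, 'cx': 258.23332234477203, 'cy': 191.25913999324447, 'R': array([[ 0.0220951 , -0.99891136, -0.04108407],
       [-0.99606408, -0.01846662, -0.08669102],
       [ 0.08583796,  0.04283781, -0.99538775]]), 't': array([-0.11237478,  0.57024568,  0.82076312])}
```

View pics/top.png

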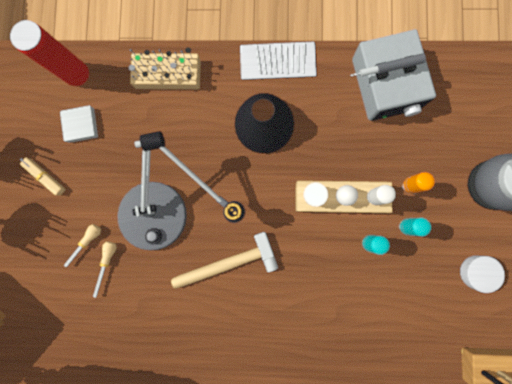

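View pics/scene.png

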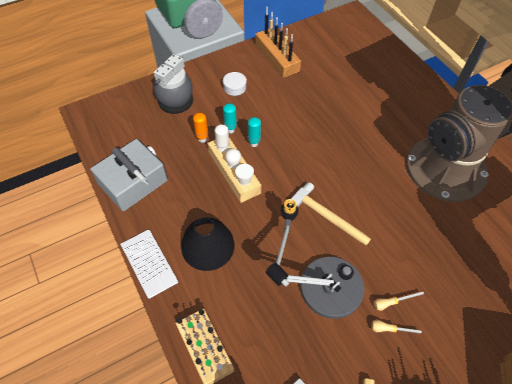

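In the top view, the things that could be taken for the bulb are:
- White rack bulbs at (316,194), (347,195) and (381,194).
- Orange one at (420,182).
- Turquoise ones at (375,243) and (415,227).

I expect the tubular bulb to be the rack bulb at (381,194), which is (222,133) in the scene view. I'll check this by height and in a crop.

```bash
python3 - <<'E'
from h import *
from scipy.optimize import least_squares
def circ(P,r=None):
    f=(lambda q:np.hypot(P[:,0]-q[0],P[:,1]-q[1])-(q[2] if r is None else r))
    s=least_squares(f,[*P.mean(0)[:2],.02],loss='soft_l1',f_scale=.001); return s.x
for n,box in(('top',(290,170,410,220)),('scene',(195,110,265,205))):
    z=np.load('/tmp/'+n+'.npz'); W=z['W'];p=z['p']
    a,b,c,e=box; S=W[b:e,a:c].reshape(-1,3); m=S[:,2]>.085; T=S[m]
    for lo,hi in((.085,.098),(.098,.115),(.115,.14)):
        t=T[(T[:,2]>lo)&(T[:,2]<hi)]; print(n,lo,len(t),t.mean(0).round(4),np.ptp(t,axis=0).round(3),t[:,2].max().round(4))
    t=T[T[:,2]>.124]; t0=T[(T[:,2]>.06)&(np.abs(T[:,1]-t[:,1].mean())<.03)]; print('tube top',np.median(t,0),'mid extents',t.min(0),t.max(0))
    r=S[(S[:,2]>.041)&(S[:,2]<.049)].astype(np.float32)
    print('rack',cv2.minAreaRect(r[:,:2]))
z=np.load('/tmp/top.npz');W=z['W'];p=z['p']
for nm,(a,b,c,e),lo,hi in(('mouth',(215,195,250,228),.12,.14),('button',(140,224,168,250),.022,.06),('base',(110,175,195,255),.015,.0235)):
    S=W[b:e,a:c].reshape(-1,3);S=S[(S[:,2]>lo)&(S[:,2]<hi)];print(nm,len(S),S.mean(0).round(4),np.ptp(S,axis=0).round(3),circ(S),np.percentile(S[:,2],[5,50,95]))
cr=np.hstack([cv2.resize(p[165:225,290:440],(600,240),interpolation=2)]); 
zs=np.load('/tmp/scene.npz')['p'][90:210,180:280]
c2=cv2.resize(zs,(300,360)); c3=cv2.resize(p[190:232,212:254],(300,360)); out=np.vstack([cr,np.hstack([c2,c3])]); save('crop1',out)
E
```

```text
top 0.085 723 [ 0.5621 -0.2528  0.0914] [0.049 0.159 0.013] 0.098
top 0.098 98 [ 0.5612 -0.3137  0.1021] [0.037 0.077 0.017] 0.1149
top 0.115 297 [ 0.5625 -0.3581  0.1271] [0.037 0.038 0.018] 0.133
tube top [ 0.5623908  -0.35878594  0.1280947 ] mid extents [ 0.54474967 -0.37835939  0.12403276] [ 0.58084891 -0.34245701  0.13295298]Traceback (most recent call last):
  File "<stdin>", line 13, in <module>
cv2.error: OpenCV(4.12.0) /io/opencv/modules/imgproc/src/convhull.cpp:143: error: (-215:Assertion failed) total >= 0 && (depth == CV_32F || depth == CV_32S) in function 'convexHull'
```

```bash
python3 - <<'E'
from h import *
from scipy.optimize import least_squares
def circ(P):
    s=least_squares(lambda q:np.hypot(P[:,0]-q[0],P[:,1]-q[1])-q[2],[*P.mean(0)[:2],.02],loss='soft_l1',f_scale=.001); return s.x.round(4)
for n,box in(('top',(290,170,410,220)),('scene',(195,110,265,205))):
    z=np.load('/tmp/'+n+'.npz'); W=z['W'];p=z['p']
    a,b,c,e=box; S=W[b:e,a:c].reshape(-1,3); T=S[S[:,2]>.09]
    t=T[T[:,2]>.12]; print(n,'tube',len(t),np.median(t,0),t.min(0),t.max(0))
    r=S[(S[:,2]>.041)&(S[:,2]<.049)]; print('rack',cv2.minAreaRect(np.ascontiguousarray(r[:,:2]*1000,dtype=np.float32)))
z=np.load('/tmp/top.npz');W=z['W'];p=z['p']
for nm,(a,b,c,e),lo,hi in(('mouth',(215,195,250,228),.12,.14),('button',(140,224,168,250),.026,.06),('base',(110,175,195,255),.015,.0255)):
    S=W[b:e,a:c].reshape(-1,3);S=S[(S[:,2]>lo)&(S[:,2]<hi)];print(nm,len(S),S.mean(0).round(4),np.ptp(S,axis=0).round(3),circ(S),np.percentile(S[:,2],[5,50,95]))
cr=cv2.resize(p[165:225,290:440],(600,240)) 
zs=np.load('/tmp/scene.npz')['p'][90:210,180:280]
out=np.vstack([cr,np.hstack([cv2.resize(zs,(300,360)),cv2.resize(p[190:232,212:254],(300,360))])]); save('crop1',out)
E
```

```text
top tube 286 [ 0.56249793 -0.35818429  0.12783542] [ 0.54474967 -0.37934123  0.12013788] [ 0.58144566 -0.34126978  0.13295298]
rack ((565.0435791015625, -311.29693603515625), (246.58322143554688, 90.76839447021484), 89.04859924316406)
scene tube 116 [ 0.56407421 -0.355545    0.12774611] [ 0.54422355 -0.37593153  0.1203531 ] [ 0.58023909 -0.34027314  0.1338204 ]
rack ((523.8216552734375, -317.59832763671875), (156.14500427246094, 257.6990661621094), 3.552222967147827)
mouth 100 [ 0.5222 -0.0548  0.1263] [0.028 0.03  0.012] [ 0.5219 -0.0549  0.013 ] [0.12021361 0.12824857 0.13137076]
button 226 [0.4652 0.135  0.0365] [0.041 0.039 0.021] [0.465  0.1378 0.0137] [0.0299118  0.03461    0.04472286]
base 3028 [0.5097 0.1462 0.0216] [0.17  0.175 0.01 ] [0.5111 0.1498 0.06  ] [0.01889264 0.02167923 0.02403162]
```

View pics/crop1.png

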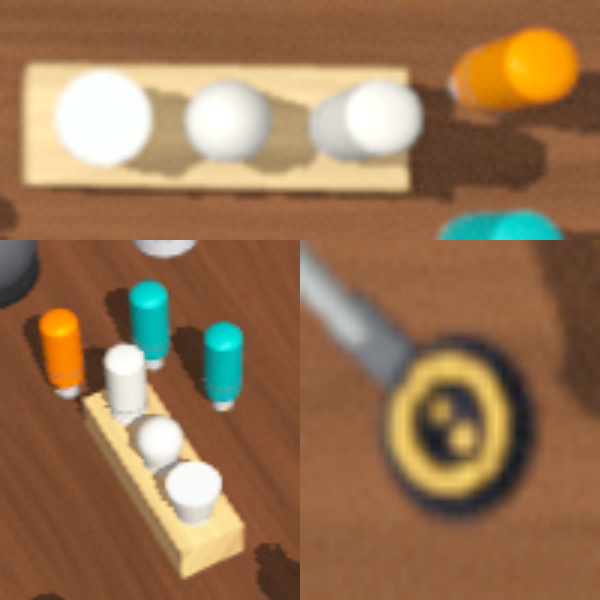

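The tubular bulb is the rack bulb nearest the orange one: top at (381,194), about world (0.5625, -0.3585, 0.130). The socket's bright ring is at about (233,211), world (0.522, -0.055). I'll turn the tool and start moving.

Call:
servo_tool:
  targets:
    - [1,[0,0,-0.75],9.5]
    - [1,[0,0,-0.75],9.5]
    - [1,[0,0,-0.75],9.5]
    - [1,[0,0,-0.75],9.5]
    - [1,[0,0,-0.75],9.5]
    - [1,[0,0,-0.75],9.5]
    - [1,[0,0,-0.75],9.5]
    - [1,[0,0,-0.75],9.5]
    - [1,[4.55,-3,0],0]
    - [1,[4.55,-3,0],0]
    - [1,[4.55,-3,0],0]
    - [1,[4.55,-3,0],0]

```text
time: 1.6
tcp_pos: [0.2818, 0.4724, 0.258]
eef_rot: [[0.005, -1.0, -0.0], [-1.0, -0.005, -0.0], [0.0, 0.0, -1.0]]
ft_force: [0.5, 0.5, 1.2]
finger_gap: 1.0
gripper_force: 0.0
```

Call:
servo_tool:
  targets:
    - [1,[4.55,-3,0],0]
    - [1,[4.55,-3,0],0]
    - [1,[4.55,-3,0],0]
    - [1,[4.55,-3,0],0]
    - [1,[4.55,-3,0],0]
    - [1,[4.55,-3,0],0]
    - [1,[0,0,0],0]
    - [1,[0,0,0],0]

```text
time: 2.6
tcp_pos: [0.4623, 0.2017, 0.258]
eef_rot: [[0.003, -1.0, -0.001], [-1.0, -0.003, -0.0], [0.0, 0.001, -1.0]]
ft_force: [0.3, 0.3, -0.5]
finger_gap: 1.004
gripper_force: 0.0
```

```bash
python3 - <<'E'
from h import *
o=sensors.get_obs(); print(o['qpos'],o['tcp_pos'],o['eef_rot'])
i=vision.camera_info('wrist');R=np.array(i['R']);t=np.array(i['t']); C=-R.T@t
print(i['fov_y'],'cam in tool',o['eef_rot'].T@(C-o['tcp_pos']),'axes',(o['eef_rot'].T@R.T).round(3))
E
```

```text
[ 8.01277365e-01  3.89701785e-02 -2.57820998e-01 -2.55413779e-04
 -1.27450153e+00 -7.97944916e-01] [0.46231161 0.20171677 0.25801516] [[ 3.25785584e-03 -9.99994558e-01 -5.20824103e-04]
 [-9.99994676e-01 -3.25775907e-03 -1.86544053e-04]
 [ 1.84846318e-04  5.21429064e-04 -9.99999847e-01]]
60.721836442944564 cam in tool [ 0.07032985 -0.00091863 -0.17593554] axes [[-0.001 -0.961 -0.276]
 [ 1.    -0.001 -0.   ]
 [ 0.    -0.276  0.961]]
```

Call:
servo_tool:
  targets:
    - [1,[5.2,-1.5,0],0]
    - [1,[5.2,-1.5,0],0]
    - [1,[5.2,-1.5,0],0]
    - [1,[5.2,-1.5,0],0]
    - [1,[0,0,4],0]
    - [1,[0,0,4],0]
    - [1,[0,0,0],0]
    - [1,[0,0,0],0]

```text
time: 3.6
tcp_pos: [0.5243, -0.0047, 0.1799]
eef_rot: [[0.007, -1.0, 0.002], [-1.0, -0.007, -0.0], [0.0, -0.002, -1.0]]
ft_force: [0.3, 0.6, 0.3]
finger_gap: 1.001
gripper_force: 0.0
```

```bash
python3 - <<'E'
from h import *
from scipy.optimize import least_squares
o=sensors.get_obs(); print(o['tcp_pos'])
i,p,d=snap('wrist'); W=cloud(i,d); np.savez('/tmp/w1',W=W,p=p,d=d,R=i['R'],t=i['t'],cx=i['cx'],cy=i['cy'])
f=192/np.tan(np.radians(i['fov_y'])/2)
c=np.array(i['R'])@[.522,-.055,.13]+i['t']; u,v=c[:2]/c[2]*f+[i['cx'],i['cy']]; print(u,v)
m=(abs(W[...,2]-.13)<.003)&(np.hypot(W[...,0]-.522,W[...,1]+.055)<.03); S=W[m]
s=least_squares(lambda q:np.hypot(S[:,0]-q[0],S[:,1]-q[1])-q[2],[.522,-.055,.0135],loss='soft_l1',f_scale=.001).x; print(len(S),s,np.median(S[:,2]))
u,v=int(u),int(v); a=p[max(v-40,0):v+40,max(u-40,0):u+40]; print(a.shape)
save('w1',np.hstack([cv2.resize(p,(400,300)),cv2.resize(a,(400,400),interpolation=cv2.INTER_CUBIC)[:300]]) if 0 else np.hstack([cv2.resize(p,(350,262)),np.zeros((262,0,3),np.uint8)]) if 0 else cv2.resize(a,(560,560),interpolation=cv2.INTER_CUBIC))
E
```

```text
[ 0.52427887 -0.00474278  0.17985939]
258.38111313916477 135.51717179010421
543 [ 0.52319098 -0.05469525  0.01351068] 0.1302134302612447
(80, 80, 3)
```

View pics/w1.png

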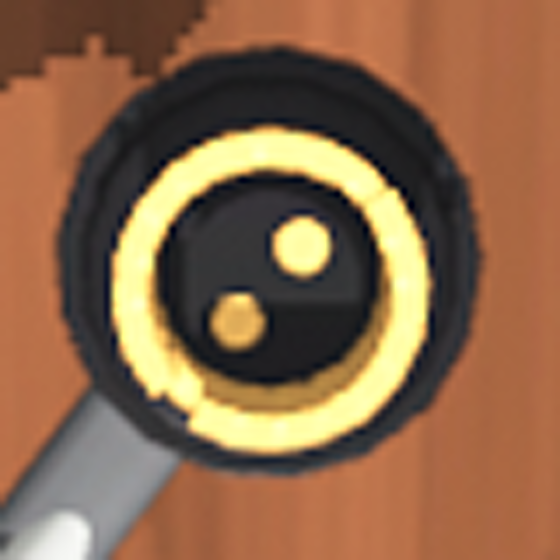

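The crop shows the brass ring centred near (270,290). There is a slot break at the lower left, about (178,400), and a faint one at the upper right, about (378,198). That puts the entry line at roughly +45° in world axes, which I'll now refine with a polar unwrap.

```bash
python3 - <<'E'
from h import *
z=np.load('/tmp/w1.npz');i=vision.camera_info('wrist');f=192/np.tan(np.radians(i['fov_y'])/2)
g=cv2.cvtColor(z['p'],cv2.COLOR_RGB2GRAY).astype(np.float32)
C=np.array([.5232,-.0547]); th=np.radians(np.arange(-180,180,3))
rows=[]
for r in(.0125,.013,.0135,.014,.0145):
    X=np.c_[C[0]+r*np.cos(th),C[1]+r*np.sin(th),np.full(len(th),.13)]@z['R'].T+z['t']
    rows.append(cv2.remap(g,(X[:,0]/X[:,2]*f+z['cx']).astype(np.float32)[None],(X[:,1]/X[:,2]*f+z['cy']).astype(np.float32)[None],cv2.INTER_LINEAR)[0])
r=np.array(rows)
for k in range(len(th)):
    if r[:,k].mean()<np.median(r)-8: print(round(np.degrees(th[k])),r[:,k].astype(int))
print(np.median(r,1))
E
```

```text
-150 [244 244 244 241 196]
-138 [235 236 233 223 161]
-135 [236 241 241 236 193]
42 [236 241 242 237 212]
45 [245 246 244 231 174]
48 [247 247 246 232 172]
51 [245 246 245 235 169]
54 [236 241 243 213 158]
57 [201 234 233 218 196]
60 [211 239 242 242 240]
[241.0376  244.59082 244.91016 244.60791 242.5874 ]
```

```bash
python3 - <<'E'
from h import *
z=np.load('/tmp/w1.npz');W=z['W']; 
dx=W[...,0]-.5232;dy=W[...,1]+.0547;r=np.hypot(dx,dy);a=np.degrees(np.arctan2(dy,dx))
m=(r>.0118)&(r<.0152)
h={}
for A in range(-180,180,6):
    k=m&(a>=A)&(a<A+6)
    if k.sum(): h[A]=(k.sum(),round(float(np.median(W[...,2][k]))*1000,1),round(float(W[...,2][k].min())*1000,1))
print(h)
c=z['p'][108:168,228:288]; c=cv2.convertScaleAbs(cv2.resize(c,(600,600),interpolation=cv2.INTER_CUBIC).astype(np.float32),alpha=2.2,beta=-300); save('w1b',c)
E
```

```text
{-180: (np.int64(14), 129.9, 114.4), -174: (np.int64(12), 129.8, 113.2), -168: (np.int64(12), 129.7, 108.2), -162: (np.int64(12), 130.0, 114.1), -156: (np.int64(12), 130.0, 110.1), -150: (np.int64(8), 130.8, 130.0), -144: (np.int64(16), 129.3, 108.0), -138: (np.int64(10), 120.0, 108.3), -132: (np.int64(8), 120.5, 108.3), -126: (np.int64(7), 128.9, 107.9), -120: (np.int64(10), 130.2, 114.3), -114: (np.int64(12), 130.3, 119.3), -108: (np.int64(12), 130.3, 107.3), -102: (np.int64(14), 130.6, 113.3), -96: (np.int64(12), 130.4, 120.3), -90: (np.int64(10), 130.1, 123.1), -84: (np.int64(11), 129.6, 113.7), -78: (np.int64(12), 130.4, 108.3), -72: (np.int64(12), 129.5, 117.2), -66: (np.int64(12), 130.4, 109.1), -60: (np.int64(11), 130.2, 107.9), -54: (np.int64(12), 130.2, 120.3), -48: (np.int64(10), 130.1, 129.2), -42: (np.int64(8), 130.4, 129.9), -36: (np.int64(12), 130.2, 107.8), -30: (np.int64(10), 130.0, 109.5), -24: (np.int64(13), 130.2, 115.0), -18: (np.int64(9), 130.3, 128.6), -12: (np.int64(11), 130.2, 113.7), -6: (np.int64(11), 130.8, 112.6), 0: (np.int64(14), 129.9, 113.8), 6: (np.i
[... 288 characters left out ...]
107.9), 60: (np.int64(15), 129.7, 109.2), 66: (np.int64(18), 128.5, 108.2), 72: (np.int64(15), 129.7, 107.2), 78: (np.int64(19), 127.4, 106.5), 84: (np.int64(20), 127.9, 106.8), 90: (np.int64(17), 129.5, 109.2), 96: (np.int64(14), 129.6, 111.4), 102: (np.int64(18), 128.7, 108.2), 108: (np.int64(16), 129.6, 109.3), 114: (np.int64(18), 130.0, 108.0), 120: (np.int64(15), 129.2, 108.8), 126: (np.int64(16), 129.0, 108.7), 132: (np.int64(14), 129.7, 110.5), 138: (np.int64(18), 129.1, 107.7), 144: (np.int64(15), 129.0, 110.1), 150: (np.int64(16), 129.1, 107.6), 156: (np.int64(14), 130.3, 116.4), 162: (np.int64(16), 129.7, 107.1), 168: (np.int64(14), 129.7, 106.5), 174: (np.int64(10), 129.9, 115.4)}
```

View pics/w1b.png

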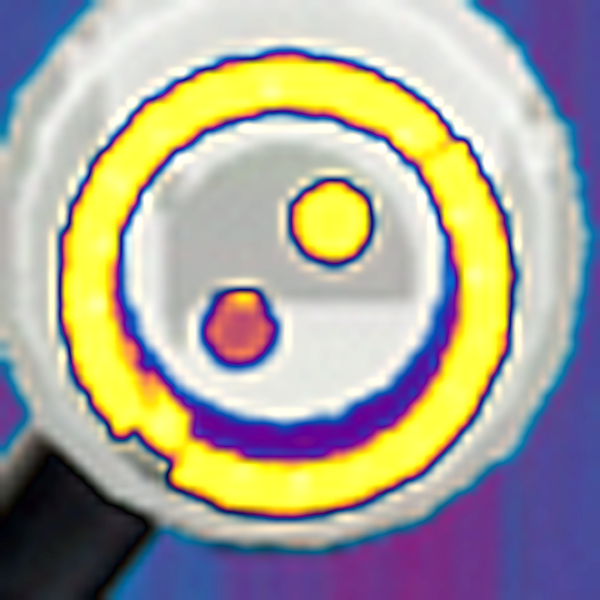

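Depth shows the two slot floors at z ≈ 0.120, at about 51° and −131°. The entry line is therefore at about 50° (0.87 rad), and the socket axis is at (0.523, −0.055). Next I'll go above the bulb.

Call:
servo_tool:
  targets:
    - [1,[0,0,-4],0]
    - [1,[0,0,-4],0]
    - [1,[5.9,-0.6,0],0]
    - [1,[5.9,-0.6,0],0]
    - [1,[5.9,-0.6,0],0]
    - [1,[5.9,-0.6,0],0]
    - [1,[5.9,-0.6,0],0]
    - [1,[5.9,-0.6,0],0]
    - [1,[0,0,0],0]
    - [1,[0,0,0],0]

```text
time: 4.9
tcp_pos: [0.5613, -0.3595, 0.2594]
eef_rot: [[0.004, -1.0, 0.001], [-1.0, -0.004, -0.0], [0.0, -0.001, -1.0]]
ft_force: [0.2, 0.3, -0.4]
finger_gap: 1.002
gripper_force: 0.0
```

```bash
python3 - <<'E'
from h import *
from scipy.optimize import least_squares
o=sensors.get_obs(); print(o['tcp_pos'],o['eef_rot'].round(4),o['ft_force'],o['moment'])
i,p,d=snap('wrist'); W=cloud(i,d)
S=W[(abs(W[...,2]-.09)<.03)&(np.hypot(W[...,0]-.5625,W[...,1]+.357)<.03)]
s=least_squares(lambda q:np.hypot(S[:,0]-q[0],S[:,1]-q[1])-.019,[.5625,-.358],loss='soft_l1',f_scale=.001).x; 
T=W[(W[...,2]>.125)&(W[...,2]<.14)&(np.hypot(W[...,0]-.5625,W[...,1]+.357)<.03)]
print(len(S),s,'top',len(T),T.min(0),T.max(0),np.median(T,0))
E
```

```text
[ 0.56132042 -0.35951022  0.25944407] [[ 4.2e-03 -1.0e+00  1.4e-03]
 [-1.0e+00 -4.2e-03 -5.0e-04]
 [ 5.0e-04 -1.4e-03 -1.0e+00]] [ 0.1970497   0.28743459 -0.36960833] [0.0163372  0.01183609 0.00208336]
257 [ 0.56405077 -0.36078475] top 990 [ 0.54694033 -0.37847734  0.12505313] [ 0.5818805  -0.34375112  0.13222213] [ 0.56439647 -0.36196898  0.12880406]
```

Call:
servo_tool:
  targets:
    - [1,[0.15,-0.3,4],0]
    - [1,[0,0,4],0]
    - [1,[0,0,4],0]
    - [1,[0,0,3.7],0]
    - [1,[0,0,2],0]
    - [1,[0,0,0],0]
    - [0.3,[0,0,0],0]
    - [0,[0,0,0],0]
    - [-1,[0,0,0],0]
    - [-1,[0,0,0],0]
    - [-1,[0,0,0],0]
    - [-1,[0,0,0],0]
  squeeze: 40

```text
time: 6.45
tcp_pos: [0.5646, -0.3616, 0.0828]
eef_rot: [[0.005, -1.0, 0.002], [-1.0, -0.005, -0.001], [0.001, -0.002, -1.0]]
ft_force: [-0.7, 0.5, 6.3]
finger_gap: 0.416
gripper_force: 39.5
```

Call:
servo_tool:
  targets:
    - [-1,[0,0,0],0]
    - [-1,[0,0,0],0]

```text
time: 6.7
tcp_pos: [0.5646, -0.3615, 0.0828]
eef_rot: [[0.005, -1.0, 0.002], [-1.0, -0.005, -0.001], [0.001, -0.002, -1.0]]
ft_force: [-1.0, 0.6, 6.9]
finger_gap: 0.418
gripper_force: 39.5
```

Call:
servo_tool:
  targets:
    - [-1,[0,0,-1],0]
    - [-1,[0,0,-3],0]
    - [-1,[0,0,-5],0]
    - [-1,[0,0,-5],0]
    - [-1,[0,0,-4],0]
    - [-1,[-5,-0.4,-1],0]
    - [-1,[-5,0,-1],0]
    - [-1,[-5,0,0],0]
    - [-1,[-5,0.5,0],0]
    - [-1,[-5,1.5,0],0]
    - [-1,[-5,2.5,0],0]
    - [-1,[-0.6,0,0],0]

```text
time: 8.2
tcp_pos: [0.5202, -0.0528, 0.2825]
eef_rot: [[0.008, -1.0, 0.001], [-1.0, -0.008, 0.001], [-0.001, -0.002, -1.0]]
ft_force: [1.3, -0.4, -0.3]
finger_gap: 0.418
gripper_force: 40.2
```

Call:
servo_tool:
  targets:
    - [-1,[0,0,0],0]
    - [-1,[0,0,0],0]
    - [-1,[0,0,0],0]

```text
time: 8.57
tcp_pos: [0.5217, -0.0561, 0.281]
eef_rot: [[0.003, -1.0, -0.001], [-1.0, -0.003, -0.0], [0.0, 0.001, -1.0]]
ft_force: [-0.4, -0.2, -0.6]
finger_gap: 0.416
gripper_force: 40.2
```

```bash
python3 - <<'E'
from h import *
from scipy.optimize import least_squares
o=sensors.get_obs(); T=o['tcp_pos'];R=o['eef_rot'];print(o)
i,p,d=snap('wrist'); W=cloud(i,d); L=(W-T)@R
print('shape')
m=(np.abs(L[...,1])<.017)&(np.abs(L[...,0])<.03)&(L[...,2]>-.03)&(L[...,2]<.03)
S=L[m]
s=least_squares(lambda q:np.hypot(S[:,0]-q[0]-q[2]*S[:,2],S[:,1]-q[1]-q[3]*S[:,2])-.019,[0,0,0,0],loss='soft_l1',f_scale=.0007).x
s2=least_squares(lambda q:np.hypot(S[:,0]-q[0],S[:,1]-q[1])-.019,[0,0],loss='soft_l1',f_scale=.0007).x
print(len(S),s,s2)
q=L[(np.abs(L[...,1])<.003)&(np.abs(L[...,0])<.035)&(abs(L[...,2])<.08)];
for a in np.arange(-.07,.07,.01):
    k=q[(q[:,2]>=a)&(q[:,2]<a+.01)]
    if len(k): print(round(a,3),np.median(k,0).round(4),len(k))
i,p2,d2=snap('scene'); c=np.array(i['R'])@(T+[0,0,-.03])+i['t']; f=192/np.tan(np.radians(i['fov_y'])/2);u,v=(c[:2]/c[2]*f+[i['cx'],i['cy']]).astype(int);print(u,v)
save('lift',np.hstack([cv2.resize(p2[v-40:v+40,u-30:u+30],(400,533),interpolation=2),cv2.resize(p,(400,300))[:, :].repeat(1,0) if 0 else cv2.copyMakeBorder(cv2.resize(p,(400,300)),0,233,0,0,0)]))
E
```

```text
{'time': 8.575, 'qpos': array([ 2.67068345e-01,  6.45860675e-02, -1.79121023e-01,  4.58245200e-05,
       -1.32781979e+00, -2.64092272e-01]), 'joint_vel': array([ 1.72019060e-04,  2.68480151e-04, -3.41655199e-03,  1.57848396e-04,
        6.67508785e-04, -6.98794536e-05]), 'tau': array([ 1.94162261e-01, -3.61964107e+01,  3.06310701e+01,  7.28219122e+00,
       -5.51977835e-03,  7.28425759e-03]), 'tcp_pos': array([ 0.52174005, -0.05611779,  0.2809868 ]), 'eef_rot': array([[ 2.98719037e-03, -9.99995298e-01, -6.92920587e-04],
       [-9.99995511e-01, -2.98702768e-03, -2.35699428e-04],
       [ 2.33628547e-04,  6.93621556e-04, -9.99999732e-01]]), 'ft_force': array([-0.37618051, -0.17416295, -0.6494547 ]), 'moment': array([-0.00500881, -0.00917431,  0.02467356]), 'gripper_force': 40.207539796829224, 'finger_gap': 0.4161221216897226}
shape
1744 [-0.00062361 -0.00013959  0.00312206  0.01562899] [-0.00063875 -0.00021696]
-0.05 [ 0.004  -0.0001 -0.0466] 1012
-0.04 [ 0.0182 -0.0001 -0.0357] 103
-0.03 [ 0.0182 -0.     -0.0256] 86
-0.02 [ 0.0183  0.0001 -0.0152] 67
-0.01 [ 0.0183  0.0001 -0.0047] 60
0.0 [0.0183 0.0001 0.0049] 50
0.01 [0.0185 0.0002 0.0157] 41
0.02 [ 0.0184 -0.0003  0.0249] 39
0.03 [0.0182 0.0003 0.0311] 7
293 175
```

View pics/lift.png

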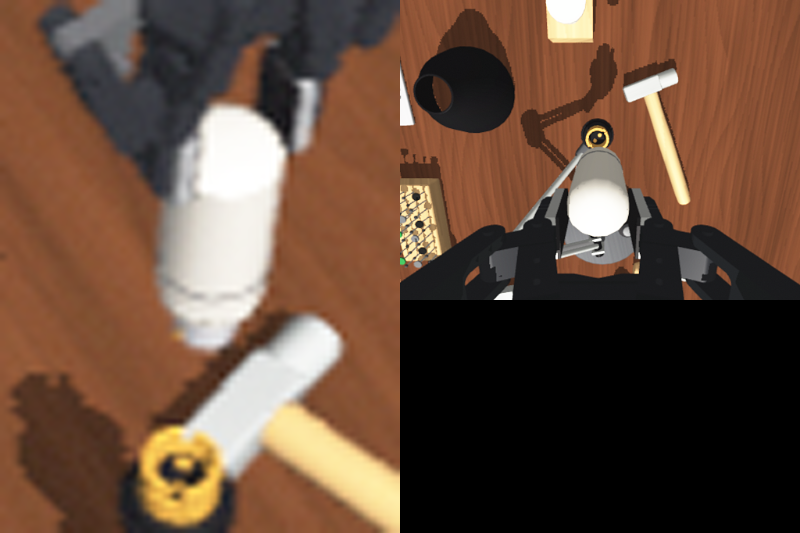

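The scene half shows the held bulb upright, with a brass pin at the lower left of its cap, about (180,335). The wrist half shows the bulb centred in the fingers. I'll locate that pin's direction from its colour.

```bash
python3 - <<'E'
from h import *
o=sensors.get_obs();T=o['tcp_pos'];ax=np.array([T[0],T[1]+.0006])
for n in('scene',)*3:
    i,p,d=snap(n);f=192/np.tan(np.radians(i['fov_y'])/2);R=np.array(i['R']);t=np.array(i['t']);C=-R.T@t
    P=p.astype(int)
    zp=T[2]-.056
    c=R@[*ax,zp]+t; u,v=c[:2]/c[2]*f+[i['cx'],i['cy']]
    if n=='scene': print('axis px at pins',u,v)
    acc=[]
    for y in range(int(v)-7,int(v)+9):
        for x in range(int(u)-9,int(u)+10):
            r,g,b=P[y,x]; k=R.T@np.array([(x-i['cx'])/f,(y-i['cy'])/f,1]); X=C+k*(zp-C[2])/k[2]; q=X[:2]-ax
            if g-b>28 and r-g<55 and np.hypot(*q)<.019: acc.append((x,y,r,g,b,round(np.hypot(*q)*1000,1),round(np.degrees(np.arctan2(q[1],q[0])))))
    print(acc)
save('pin',cv2.resize(p[int(v)-14:int(v)+14,int(u)-14:int(u)+14],(560,560),interpolation=cv2.INTER_NEAREST))
E
```

```text
axis px at pins 292.9410253052964 182.47088556758666
[(287, 181, np.int64(149), np.int64(99), np.int64(70), np.float64(14.3), -45), (288, 183, np.int64(143), np.int64(92), np.int64(62), np.float64(11.7), -21), (299, 184, np.int64(128), np.int64(79), np.int64(47), np.float64(14.6), 134), (300, 184, np.int64(123), np.int64(76), np.int64(46), np.float64(16.8), 137), (289, 185, np.int64(180), np.int64(129), np.int64(78), np.float64(11.9), 8)]
axis px at pins 292.9410253052964 182.47088556758666
[(288, 183, np.int64(144), np.int64(94), np.int64(65), np.float64(11.7), -21), (289, 185, np.int64(214), np.int64(172), np.int64(93), np.float64(11.9), 8), (290, 185, np.int64(226), np.int64(205), np.int64(145), np.float64(10.1), 16), (289, 186, np.int64(151), np.int64(97), np.int64(59), np.float64(13.8), 17)]
axis px at pins 292.9410253052964 182.47088556758666
[(287, 181, np.int64(149), np.int64(98), np.int64(68), np.float64(14.3), -45), (288, 183, np.int64(143), np.int64(93), np.int64(63), np.float64(11.7), -21), (288, 184, np.int64(141), np.int64(89), np.int64(60), np.float64(12.5), -8), (299, 184, np.int64(131), np.int64(85), np.int64(56), np.float64(14.6), 134), (289, 185, np.int64(185), np.int64(137), np.int64(78), np.float64(11.9), 8), (290, 185, np.int64(188), np.int64(157), np.int64(116), np.float64(10.1), 16), (290, 187, np.int64(146), np.int64(92), np.int64(61), np.float64(14.7), 31), (292, 188, np.int64(147), np.int64(93), np.int64(64), np.float64(15.7), 51)]
```

View pics/pin.png

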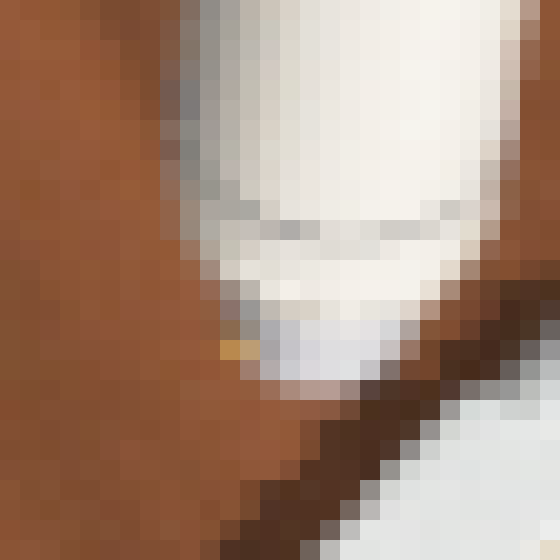

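The pin shows as brass pixels at (289–290, 185), which puts it at about 10° ± 15°. Turning the bulb 40° counter-clockwise should point the pin at the slot, and also straight at the scene camera, so it checks well there.

Call:
servo_tool:
  targets:
    - [-1,[0,0,0],-10]
    - [-1,[0,0,0],-10]
    - [-1,[0,0,0],-10]
    - [-1,[0,0,0],-10]
    - [-1,[0,0,0],0]
    - [-1,[0,0,0],0]

```text
time: 9.57
tcp_pos: [0.5216, -0.0553, 0.2813]
eef_rot: [[0.643, -0.766, -0.0], [-0.766, -0.643, -0.0], [-0.0, 0.0, -1.0]]
ft_force: [0.2, 0.8, -0.1]
finger_gap: 0.416
gripper_force: 40.2
```

```bash
python3 - <<'E'
from h import *
o=sensors.get_obs();T=o['tcp_pos'];print(T,np.degrees(np.arctan2(o['eef_rot'][1,0],o['eef_rot'][0,0])))
Q=[]
for _ in range(6):
    i,p,d=snap('scene'); Q.append(p.astype(float))
p=np.mean(Q,0); f=192/np.tan(np.radians(i['fov_y'])/2);R=np.array(i['R']);t=np.array(i['t'])
def px(X): c=R@X+t; return c[:2]/c[2]*f+[i['cx'],i['cy']]
zp=T[2]-.056
for a in(20,35,50,65,80): print(a,px([T[0]+.0135*np.cos(np.radians(a)),T[1]+.0135*np.sin(np.radians(a)),zp]).round(2))
u,v=px([T[0],T[1],zp]); print('axis',u,v,'cap end',px([T[0],T[1],zp-.009]))
y0,x0=int(v)-3,int(u)-9
b=(p[...,1]-p[...,2])[y0:y0+13,x0:x0+20]; print(x0,y0);print(b.round().astype(int)); print(p[y0:y0+13,x0:x0+20].mean(-1).astype(int))
save('pin2',cv2.resize(p[int(v)-14:int(v)+14,int(u)-14:int(u)+14].astype(np.uint8),(560,560),interpolation=cv2.INTER_NEAREST))
E
```

```text
[ 0.52157888 -0.05525066  0.28128783] -49.96400976659478
20 [289.38 186.03]
35 [290.68 186.74]
50 [292.14 187.15]
65 [293.66 187.24]
80 [295.14 187.  ]
axis 293.0143912790735 182.4184869871927 cap end [292.7127816  184.55529155]
284 179
[[32 33 33 15  8  9  9  4  2  6  7  5  4  6  5  6  7 12 17 28]
 [30 30 33 24 11  9 10 11  8  7  6  7  6  7  7  7  6 13 26 29]
 [30 31 32 33 20 11 11 10  7  7  7  7  7  7  6  6 12 17 29 30]
 [31 30 32 33 24  9  9 11  8  8  6  6  6  4  4 13 18 25 23 18]
 [30 29 30 32 24  5  0  5  8  8  7  7  8  5  8 21 26 24 20 15]
 [31 32 31 30 27  8 -3 -3 -2 -2 -1 -1 -2 -1  9 31 28 20 14 15]
 [32 32 32 32 30 20  4 -5  2  3 -4 -3 -3  1 20 25 18 15 14 13]
 [30 31 32 32 30 31 19  9 39 44  8 -2 -1  6 23 25 15 14 12  4]
 [29 29 31 30 30 31 30 29 40 35 18 13  8 14 16 18 11  6  4  2]
 [28 30 30 30 31 31 32 32 32 30 29 23 14 15 14 13  3  2  1  3]
 [30 28 29 30 32 33 31 32 32 26 16 16 14 14 14  5  4  2  1  2]
 [29 29 27 28 30 30 30 30 32 26 16 15 15 12  3  1  0  1  2  2]
 [29 29 30 30 31 30 31 31 25 17 16 14 12  2  2  1  0  1  1  2]]
[[ 96  98  99 133 168 184 190 173 170 199 2
[... 362 characters left out ...]
  86  79
   68  48]
 [ 92  93  95  96  99 120 152 178 194 206 219 224 220 201 146  85  83  68
   49  48]
 [ 93  93  95  96  96 110 150 183 188 197 217 221 221 183 109  74  52  50
   46  53]
 [ 91  93  93  94  96  97 120 134 150 188 213 222 194 113  74  75  51  50
   54  95]
 [ 88  91  91  93  95  96  99  99 107 124 130 112  73  57  51  54  60 113
  139 149]
 [ 88  88  91  92  94  95  96  96  96  94  90  75  51  50  51  56 151 216
  221 207]
 [ 89  88  88  91  92  94  94  95  97  82  57  52  51  51  57 144 210 224
  226 228]
 [ 90  89  89  90  90  93  95  95  96  82  55  53  51  56 140 207 223 226
  226 227]
 [ 89  90  88  88  90  92  94  97  84  59  55  54  52 145 212 224 226 226
  227 227]]
```

View pics/pin2.png

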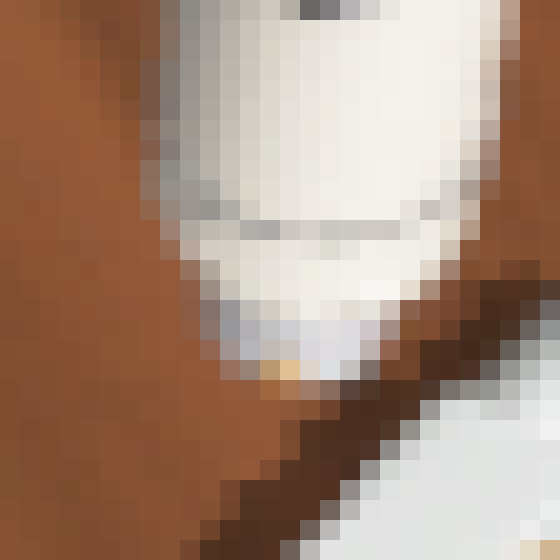

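The brass pin now shows at about (292.5, 186.5), nearly on the cap's centre line as seen by the camera, so it points at about 48–50°. I'll lower to just above the rim, with a small lateral correction.

Call:
servo_tool:
  targets:
    - [-1,[0.13,-0.15,3],0]
    - [-1,[0,0,3],0]
    - [-1,[0,0,1.5],0]
    - [-1,[0,0,0],0]
    - [-1,[0,0,0],0]
    - [-1,[0,0,0],0]

```text
time: 10.62
tcp_pos: [0.5242, -0.0551, 0.2074]
eef_rot: [[0.646, -0.763, 0.002], [-0.763, -0.646, 0.0], [0.001, -0.002, -1.0]]
ft_force: [-0.3, 0.5, -0.1]
finger_gap: 0.419
gripper_force: 40.2
```

Call:
servo_tool:
  targets:
    - [-1,[0,0,0.3],0]
    - [-1,[0,0,0.3],0]
    - [-1,[0,0,0.3],0]
    - [-1,[0,0,0.3],0]
    - [-1,[0,0,0.2],0]
    - [-1,[0,0,0],0]
    - [-1,[0,0,0],0]

```text
time: 11.5
tcp_pos: [0.5236, -0.0553, 0.1924]
eef_rot: [[0.646, -0.763, 0.0], [-0.763, -0.646, -0.0], [0.0, 0.0, -1.0]]
ft_force: [0.8, -0.4, -0.0]
finger_gap: 0.417
gripper_force: 40.2
```

Call:
servo_tool:
  targets:
    - [-1,[0,0,0.1],0]
    - [-1,[0,0,0.1],0]
    - [-1,[0,0,0.1],0]
    - [-1,[0,0,0.1],0]
    - [-1,[0,0,0],0]
    - [-1,[0,0,0],0]

```text
time: 12.25
tcp_pos: [0.5236, -0.0551, 0.1883]
eef_rot: [[0.646, -0.763, 0.0], [-0.763, -0.646, 0.0], [-0.0, -0.0, -1.0]]
ft_force: [0.8, 1.1, -1.4]
finger_gap: 0.418
gripper_force: 40.2
```

Call:
servo_tool:
  targets:
    - [-1,[0,0,0.05],0]
    - [-1,[0,0,0.05],0]
    - [-1,[0,0,0],0]
    - [-1,[0,0,0],0]

```text
time: 12.75
tcp_pos: [0.5236, -0.0552, 0.1874]
eef_rot: [[0.646, -0.763, 0.0], [-0.763, -0.646, 0.0], [0.0, -0.0, -1.0]]
ft_force: [0.9, 0.5, 0.4]
finger_gap: 0.417
gripper_force: 40.3
```

Call:
servo_tool:
  targets:
    - [-1,[0,0,0.05],0]
    - [-1,[0,0,0.05],0]
    - [-1,[0,0,0],0]
    - [-1,[0,0,0],0]

```text
time: 13.25
tcp_pos: [0.5236, -0.0552, 0.1863]
eef_rot: [[0.646, -0.763, -0.0], [-0.763, -0.646, 0.0], [-0.0, -0.0, -1.0]]
ft_force: [1.4, 1.3, 0.0]
finger_gap: 0.415
gripper_force: 40.3
```

Call:
servo_tool:
  targets:
    - [-1,[0,0,0.05],0]
    - [-1,[0,0,0.05],0]
    - [-1,[0,0,0],0]
    - [-1,[0,0,0],0]

```text
time: 13.75
tcp_pos: [0.5235, -0.0552, 0.1853]
eef_rot: [[0.646, -0.763, -0.0], [-0.763, -0.646, 0.0], [-0.0, 0.0, -1.0]]
ft_force: [0.6, 1.5, 0.4]
finger_gap: 0.421
gripper_force: 40.3
```

Call:
servo_tool:
  targets:
    - [-1,[0,0,0.05],0]
    - [-1,[0,0,0.05],0]
    - [-1,[0,0,0],0]
    - [-1,[0,0,0],0]

```text
time: 14.25
tcp_pos: [0.5236, -0.0552, 0.1843]
eef_rot: [[0.646, -0.763, 0.0], [-0.763, -0.646, -0.0], [0.0, -0.0, -1.0]]
ft_force: [1.2, 1.1, 0.5]
finger_gap: 0.418
gripper_force: 40.4
```

Call:
servo_tool:
  targets:
    - [-1,[0,0,0.05],0]
    - [-1,[0,0,0.05],0]
    - [-1,[0,0,0],0]
    - [-1,[0,0,0],0]

```text
time: 14.75
tcp_pos: [0.5236, -0.0553, 0.1835]
eef_rot: [[0.646, -0.763, 0.0], [-0.763, -0.646, -0.0], [0.0, -0.0, -1.0]]
ft_force: [0.2, 0.6, 4.6]
finger_gap: 0.416
gripper_force: 40.6
```

Call:
servo_tool:
  targets:
    - [-1,[0,0,0.05],0]
    - [-1,[0,0,0.05],0]
    - [-1,[0,0,0],0]
    - [-1,[0,0,0],0]

```text
time: 15.25
tcp_pos: [0.5236, -0.0552, 0.1823]
eef_rot: [[0.646, -0.763, 0.0], [-0.763, -0.646, -0.0], [0.0, -0.0, -1.0]]
ft_force: [0.5, 0.5, 4.7]
finger_gap: 0.414
gripper_force: 40.7
```

The force is rising gently like the plunger spring (3 N plus 1 N/mm), not like a hard rim, so the pins seem to be in the entries. I'll push further, slowly.

Call:
servo_tool:
  targets:
    - [-1,[0,0,0.05],0]
    - [-1,[0,0,0.05],0]
    - [-1,[0,0,0.05],0]
    - [-1,[0,0,0],0]
    - [-1,[0,0,0],0]

```text
time: 15.88
tcp_pos: [0.5237, -0.0553, 0.181]
eef_rot: [[0.646, -0.763, 0.0], [-0.763, -0.646, -0.0], [0.0, -0.0, -1.0]]
ft_force: [0.7, 1.4, 6.0]
finger_gap: 0.42
gripper_force: 40.9
```

Call:
servo_tool:
  targets:
    - [-1,[0,0,0.05],0]
    - [-1,[0,0,0.05],0]
    - [-1,[0,0,0.05],0]
    - [-1,[0,0,0],0]
    - [-1,[0,0,0],0]

```text
time: 16.5
tcp_pos: [0.5238, -0.0553, 0.1797]
eef_rot: [[0.646, -0.763, 0.001], [-0.763, -0.646, -0.0], [0.001, -0.0, -1.0]]
ft_force: [1.4, 0.7, 6.9]
finger_gap: 0.42
gripper_force: 41.0
```

Call:
servo_tool:
  targets:
    - [-1,[0,0,0.05],0]
    - [-1,[0,0,0.05],0]
    - [-1,[0,0,0.05],0]
    - [-1,[0,0,0.05],0]
    - [-1,[0,0,0],0]
    - [-1,[0,0,0],0]

```text
time: 17.25
tcp_pos: [0.524, -0.0554, 0.178]
eef_rot: [[0.646, -0.763, 0.001], [-0.763, -0.646, -0.0], [0.001, -0.001, -1.0]]
ft_force: [0.1, 0.2, 8.3]
finger_gap: 0.418
gripper_force: 41.1
```

Call:
servo_tool:
  targets:
    - [-1,[0,0,0.05],0]
    - [-1,[0,0,0.05],0]
    - [-1,[0,0,0],0]
    - [-1,[0,0,0],0]
    - [-1,[0,0,0],0]

```text
time: 17.88
tcp_pos: [0.524, -0.0555, 0.1772]
eef_rot: [[0.647, -0.763, 0.001], [-0.763, -0.647, -0.0], [0.001, -0.001, -1.0]]
ft_force: [-0.6, -0.2, 9.5]
finger_gap: 0.42
gripper_force: 41.2
```

Call:
servo_tool:
  targets:
    - [-1,[0,0,0.06],0]
    - [-1,[0,0,0],0]
    - [-1,[0,0,0],4]
    - [-1,[0,0,0],4]
    - [-1,[0,0,0],0]
    - [-1,[0,0,0],0]

```text
time: 18.62
tcp_pos: [0.5241, -0.0555, 0.1767]
eef_rot: [[0.534, -0.845, 0.001], [-0.845, -0.534, -0.001], [0.001, -0.001, -1.0]]
ft_force: [-1.1, -0.1, 10.1]
finger_gap: 0.419
gripper_force: 41.2
```

```bash
cat > s.py <<'E'
from h import *
o=sensors.get_obs();R=o['eef_rot'];print('yaw',np.degrees(np.arctan2(R[1,0],R[0,0])).round(2),o['tcp_pos'].round(4),o['ft_force'].round(1),o['moment'].round(3))
E
python3 s.py
```

```text
yaw -57.72 [ 0.5241 -0.0555  0.1767] [-1.1 -0.1 10.1] [ 0.11   0.123 -0.018]
```

The twist is free so far. I'll continue in small turns.

Call:
servo_tool:
  targets:
    - [-1,[0,0,0],4]
    - [-1,[0,0,0],4]
    - [-1,[0,0,0],4]
    - [-1,[0,0,0],4]
    - [-1,[0,0,0],0]
    - [-1,[0,0,0],0]

```text
time: 19.38
tcp_pos: [0.5241, -0.0556, 0.1767]
eef_rot: [[0.28, -0.96, 0.001], [-0.96, -0.28, -0.001], [0.001, -0.001, -1.0]]
ft_force: [0.3, 0.8, 10.6]
finger_gap: 0.419
gripper_force: 41.2
```

```bash
python3 s.py
```

```text
yaw -73.72 [ 0.5241 -0.0556  0.1767] [ 0.3  0.8 10.6] [ 0.032  0.169 -0.053]
```

Call:
servo_tool:
  targets:
    - [-1,[0,0,0],2]
    - [-1,[0,0,0],2]
    - [-1,[0,0,0],2]
    - [-1,[0,0,0],0]
    - [-1,[0,0,0],0]

```text
time: 20.0
tcp_pos: [0.5241, -0.0555, 0.1767]
eef_rot: [[0.178, -0.984, 0.001], [-0.984, -0.179, -0.001], [0.001, -0.001, -1.0]]
ft_force: [-0.5, 0.6, 10.2]
finger_gap: 0.418
gripper_force: 41.2
```

```bash
python3 s.py
```

```text
yaw -79.72 [ 0.5241 -0.0555  0.1767] [-0.5  0.6 10.2] [0.099 0.145 0.033]
```

Call:
servo_tool:
  targets:
    - [-1,[0,0,0],1.5]
    - [-1,[0,0,0],1.5]
    - [-1,[0,0,0],0]
    - [-1,[0,0,0],0]

```text
time: 20.5
tcp_pos: [0.5241, -0.0555, 0.1767]
eef_rot: [[0.127, -0.992, 0.001], [-0.992, -0.127, -0.001], [0.001, -0.001, -1.0]]
ft_force: [0.1, -0.2, 9.4]
finger_gap: 0.416
gripper_force: 41.2
```

```bash
python3 s.py
```

```text
yaw -82.72 [ 0.5241 -0.0555  0.1767] [ 0.1 -0.2  9.4] [ 0.096  0.208 -0.022]
```

Call:
servo_tool:
  targets:
    - [-1,[0,0,0],1]
    - [-1,[0,0,0],1]
    - [-1,[0,0,0],0]
    - [-1,[0,0,0],0]

```text
time: 21.0
tcp_pos: [0.5241, -0.0555, 0.1767]
eef_rot: [[0.092, -0.996, 0.001], [-0.996, -0.092, -0.001], [0.001, -0.001, -1.0]]
ft_force: [-0.2, 0.2, 10.3]
finger_gap: 0.421
gripper_force: 41.3
```

```bash
python3 s.py
```

```text
yaw -84.72 [ 0.5241 -0.0555  0.1767] [-0.2  0.2 10.3] [ 0.17   0.168 -0.009]
```

Call:
servo_tool:
  targets:
    - [-1,[0,0,0],1]
    - [-1,[0,0,0],0.5]
    - [-1,[0,0,0],0]
    - [-1,[0,0,0],0]

```text
time: 21.5
tcp_pos: [0.5241, -0.0555, 0.1767]
eef_rot: [[0.066, -0.998, 0.001], [-0.998, -0.066, -0.001], [0.001, -0.001, -1.0]]
ft_force: [-1.2, -0.2, 10.4]
finger_gap: 0.426
gripper_force: 41.2
```

```bash
python3 s.py
```

```text
yaw -86.21 [ 0.5241 -0.0555  0.1767] [-1.2 -0.2 10.4] [ 0.153  0.194 -0.012]
```

Call:
servo_tool:
  targets:
    - [-1,[0,0,0],1]
    - [-1,[0,0,0],0.5]
    - [-1,[0,0,0],0]
    - [-1,[0,0,0],0]

```text
time: 22.0
tcp_pos: [0.5241, -0.0555, 0.1767]
eef_rot: [[0.04, -0.999, 0.001], [-0.999, -0.04, -0.001], [0.001, -0.001, -1.0]]
ft_force: [-0.8, -0.7, 10.4]
finger_gap: 0.416
gripper_force: 41.2
```

```bash
python3 s.py
```

```text
yaw -87.72 [ 0.5241 -0.0555  0.1767] [-0.8 -0.7 10.4] [0.139 0.154 0.058]
```

Call:
servo_tool:
  targets:
    - [-1,[0,0,0],1]
    - [-1,[0,0,0],0.5]
    - [-1,[0,0,0],0]

```text
time: 22.38
tcp_pos: [0.5241, -0.0555, 0.1767]
eef_rot: [[0.014, -1.0, 0.001], [-1.0, -0.014, -0.001], [0.001, -0.001, -1.0]]
ft_force: [-0.9, 0.8, 11.2]
finger_gap: 0.422
gripper_force: 41.2
```

```bash
python3 s.py
```

```text
yaw -89.22 [ 0.5241 -0.0555  0.1767] [-0.9  0.8 11.2] [ 0.15   0.191 -0.005]
```

Call:
servo_tool:
  targets:
    - [-1,[0,0,0],0]

```text
time: 22.5
tcp_pos: [0.5241, -0.0555, 0.1767]
eef_rot: [[0.014, -1.0, 0.001], [-1.0, -0.014, -0.001], [0.001, -0.001, -1.0]]
ft_force: [-1.1, 0.9, 11.4]
finger_gap: 0.419
gripper_force: 41.2
```

```bash
python3 s.py
```

```text
yaw -89.22 [ 0.5241 -0.0555  0.1767] [-1.1  0.9 11.4] [ 0.143  0.156 -0.027]
```

Call:
servo_tool:
  targets:
    - [-1,[0,0,0],1]
    - [-1,[0,0,0],0.5]
    - [-1,[0,0,0],0]
    - [-1,[0,0,0],0]

```text
time: 23.0
tcp_pos: [0.5241, -0.0555, 0.1767]
eef_rot: [[-0.012, -1.0, 0.001], [-1.0, 0.012, -0.001], [0.001, -0.001, -1.0]]
ft_force: [-0.7, 0.9, 10.8]
finger_gap: 0.416
gripper_force: 41.2
```

```bash
python3 s.py
```

```text
yaw -90.72 [ 0.5241 -0.0555  0.1767] [-0.7  0.9 10.8] [0.19  0.2   0.073]
```

Call:
servo_tool:
  targets:
    - [-1,[0,0,0],1]
    - [-1,[0,0,0],0.5]
    - [-1,[0,0,0],0]
    - [-1,[0,0,0],0]

```text
time: 23.5
tcp_pos: [0.5241, -0.0555, 0.1767]
eef_rot: [[-0.039, -0.999, 0.001], [-0.999, 0.039, -0.001], [0.001, -0.001, -1.0]]
ft_force: [-0.2, -0.6, 9.7]
finger_gap: 0.419
gripper_force: 41.3
```

```bash
python3 s.py
```

```text
yaw -92.21 [ 0.5241 -0.0555  0.1767] [-0.2 -0.6  9.7] [0.054 0.146 0.034]
```

Call:
servo_tool:
  targets:
    - [-1,[0,0,0],1]
    - [-1,[0,0,0],0]
    - [-1,[0,0,0],0]

```text
time: 23.88
tcp_pos: [0.5241, -0.0556, 0.1767]
eef_rot: [[-0.056, -0.998, 0.001], [-0.998, 0.056, -0.001], [0.001, -0.001, -1.0]]
ft_force: [0.4, 0.2, 10.7]
finger_gap: 0.421
gripper_force: 41.3
```

```bash
python3 s.py
```

```text
yaw -93.21 [ 0.5241 -0.0556  0.1767] [ 0.4  0.2 10.7] [0.139 0.218 0.093]
```

Call:
servo_tool:
  targets:
    - [-1,[0,0,0],1]
    - [-1,[0,0,0],0]
    - [-1,[0,0,0],0]

```text
time: 24.25
tcp_pos: [0.5241, -0.0555, 0.1767]
eef_rot: [[-0.073, -0.997, 0.001], [-0.997, 0.073, -0.001], [0.001, -0.001, -1.0]]
ft_force: [0.9, 0.4, 10.5]
finger_gap: 0.42
gripper_force: 41.3
```

```bash
python3 s.py
```

```text
yaw -94.21 [ 0.5241 -0.0555  0.1767] [ 0.9  0.4 10.5] [0.155 0.205 0.121]
```

Resistance is rising to about 0.12 N m, so this is the end stop. I'll back off slightly to stay within the notch, then let the bulb rise with the spring.

Call:
servo_tool:
  targets:
    - [-1,[0,0,0],-1]
    - [-1,[0,0,0],-0.5]
    - [-1,[0,0,-0.05],0]
    - [-1,[0,0,-0.05],0]
    - [-1,[0,0,-0.05],0]
    - [-1,[0,0,-0.05],0]
    - [-1,[0,0,-0.05],0]
    - [-1,[0,0,-0.05],0]
    - [-1,[0,0,0],0]
    - [-1,[0,0,0],0]

```text
time: 25.5
tcp_pos: [0.5238, -0.0553, 0.1789]
eef_rot: [[-0.048, -0.999, 0.0], [-0.999, 0.048, -0.0], [0.0, -0.0, -1.0]]
ft_force: [1.4, 0.5, 5.6]
finger_gap: 0.422
gripper_force: 40.7
```

```bash
python3 s.py
```

```text
yaw -92.74 [ 0.5238 -0.0553  0.1789] [1.4 0.5 5.6] [ 0.051 -0.682  0.048]
```

Call:
servo_tool:
  targets:
    - [-1,[0,0,-0.05],0]
    - [-1,[0,0,0],0]
    - [-1,[0,0,0],0]

```text
time: 25.88
tcp_pos: [0.5237, -0.0552, 0.1793]
eef_rot: [[-0.048, -0.999, 0.0], [-0.999, 0.048, -0.0], [-0.0, -0.0, -1.0]]
ft_force: [2.4, -1.0, 5.4]
finger_gap: 0.419
gripper_force: 40.7
```

```bash
python3 s.py
```

```text
yaw -92.73 [ 0.5237 -0.0552  0.1793] [ 2.4 -1.   5.4] [ 0.043 -0.767  0.05 ]
```

Call:
servo_tool:
  targets:
    - [-1,[0,0,-0.05],0]
    - [-1,[0,0,0],0]
    - [-1,[0,0,0],0]

```text
time: 26.25
tcp_pos: [0.5236, -0.0552, 0.1798]
eef_rot: [[-0.048, -0.999, 0.0], [-0.999, 0.048, 0.0], [-0.0, -0.0, -1.0]]
ft_force: [2.0, -0.3, 5.0]
finger_gap: 0.417
gripper_force: 40.6
```

```bash
python3 s.py
```

```text
yaw -92.74 [ 0.5236 -0.0552  0.1798] [ 2.  -0.3  5. ] [ 0.047 -0.935  0.088]
```

Call:
servo_tool:
  targets:
    - [-1,[0,0,-0.05],0]
    - [-1,[0,0,0],0]
    - [-1,[0,0,0],0]

```text
time: 26.62
tcp_pos: [0.5235, -0.0552, 0.1802]
eef_rot: [[-0.048, -0.999, -0.0], [-0.999, 0.048, -0.0], [0.0, 0.0, -1.0]]
ft_force: [2.0, 0.5, 3.4]
finger_gap: 0.42
gripper_force: 40.6
```

```bash
python3 s.py
```

```text
yaw -92.74 [ 0.5235 -0.0552  0.1802] [2.  0.5 3.4] [-0.003 -0.943  0.07 ]
```

Call:
servo_tool:
  targets:
    - [-0.1,[0,0,0],0]
    - [0,[0,0,0],0]
    - [0.1,[0,0,0],0]
    - [0.4,[0,0,0],0]
    - [1,[0,0,0],0]
    - [1,[0,0,0],0]
    - [1,[0,0,0],0]
    - [1,[0,0,0],0]
  squeeze: 20

```text
time: 27.62
tcp_pos: [0.5235, -0.0552, 0.1802]
eef_rot: [[-0.048, -0.999, -0.0], [-0.999, 0.048, -0.0], [0.0, 0.0, -1.0]]
ft_force: [0.6, 0.7, -0.1]
finger_gap: 0.998
gripper_force: 0.0
```

```bash
python3 s.py; cat > m.py <<'E'
from h import *
o=sensors.get_obs();T=o['tcp_pos'];R=o['eef_rot']
i,p,d=snap('wrist'); W=cloud(i,d); L=(W-T)@R
S=L[(np.hypot(L[...,0],L[...,1])<.028)&(L[...,2]>-.04)&(L[...,2]<.03)]
s=least_squares(lambda q:np.hypot(S[:,0]-q[0]-q[2]*S[:,2],S[:,1]-q[1]-q[3]*S[:,2])-.019,[0,0,0,0],loss='soft_l1',f_scale=.0007).x
t=W[(np.hypot(W[...,0]-.5235,W[...,1]+.055)<.012)&(W[...,2]>.15)]
print(len(S),s,'axis',T+R@[s[0],s[1],0],'top',len(t),np.median(t[:,2]),np.percentile(t[:,2],95))
E
sed -i '1i from scipy.optimize import least_squares' m.py; python3 m.py
```

```text
yaw -92.74 [ 0.5235 -0.0552  0.1802] [ 0.6  0.7 -0.1] [-0.042  0.076  0.042]
2360 [-1.10878480e-03  6.47511868e-06  2.25809130e-03  3.22100725e-03] axis [ 0.52357578 -0.05411843  0.18020886] top 3282 0.22861548632640738 0.2962796696503684
```

Call:
servo_tool:
  targets:
    - [1,[0,0,-2],0]
    - [1,[0,0,-4],0]
    - [1,[0,0,-5],0]
    - [1,[0,0,-5],0]
    - [1,[0,0,-1.8],0]
    - [1,[0,0,0],0]
    - [1,[0,0,0],0]

```text
time: 28.55
tcp_pos: [0.523, -0.0551, 0.3569]
eef_rot: [[-0.048, -0.999, -0.002], [-0.999, 0.048, 0.0], [0.0, 0.002, -1.0]]
ft_force: [0.1, 0.1, -0.5]
finger_gap: 0.995
gripper_force: 0.0
```

```bash
python3 - <<'E'
from h import *
from scipy.optimize import least_squares
o=sensors.get_obs();print(o['tcp_pos'])
for n in('wrist','top','scene'):
    i,p,d=snap(n);W=cloud(i,d); c=[.5235,-.0545]
    T=W[(W[...,2]>.2237)&(W[...,2]<.24)&(np.hypot(W[...,0]-c[0],W[...,1]-c[1])<.03)]
    print(n,len(T),np.median(T,0),T[:,2].max())
    S=W[(W[...,2]>.17)&(W[...,2]<.22)&(np.hypot(W[...,0]-c[0],W[...,1]-c[1])<.03)]
    if len(S)>50: print(least_squares(lambda q:np.hypot(S[:,0]-q[0]-q[2]*(S[:,2]-.2),S[:,1]-q[1]-q[3]*(S[:,2]-.2))-.019,[*c,0,0],loss='soft_l1',f_scale=.0007).x)
    if n=='top':
        r=np.load('/tmp/top.npz')['W']; T=r[(r[...,2]>.1248)&(r[...,2]<.141)&(np.hypot(r[...,0]-.564,r[...,1]+.361)<.03)];print('rack ref',np.median(T,0))
    if n=='scene': P=p
    if n=='wrist': Q=p
save('fin',np.vstack([cv2.resize(P[130:230,240:340],(400,400)),cv2.resize(Q,(400,200) if 0 else (400,200))]))
E
```

```text
[ 0.52302273 -0.05514041  0.35693066]
wrist 978 [ 0.52342065 -0.05593599  0.22731258] 0.2304801369169664
[ 0.52342238 -0.05447509  0.00343285  0.00110956]
top 187 [ 0.52090069 -0.05953208  0.22688197] 0.2296838570393362
[ 0.52266979 -0.05391519 -0.00455131  0.00585213]
rack ref [ 0.5623908  -0.35923564  0.12828707]
scene 136 [ 0.52224753 -0.05190029  0.2266705 ] 0.23153864175736935
[ 0.5209364  -0.05505841 -0.00411925  0.00222504]
```

View pics/fin.png

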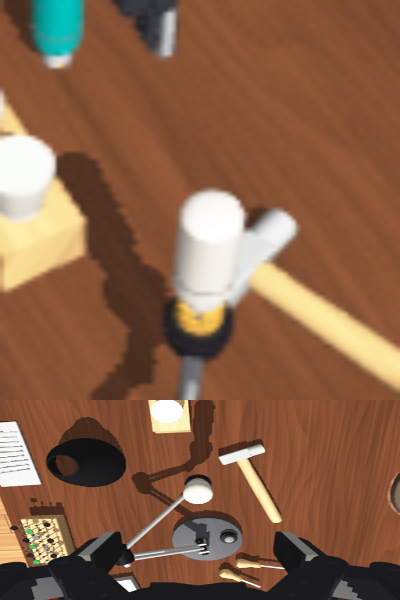

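The bulb stands upright in the socket. Its top is 98.5 mm higher than it was in the rack, so the pins are about 4.5 mm below the rim: locked. Next I'll close the fingers and go above the switch, at about (0.465, 0.138).

Call:
servo_tool:
  targets:
    - [-1,[-4.75,1.7,0],0]
    - [-1,[-4.75,1.7,0],0]
    - [-1,[-4.75,1.7,0],0]
    - [-1,[-4.75,1.7,0],0]
    - [-1,[0,0,4],0]
    - [-1,[0,0,5],0]
    - [-1,[0,0,5],0]
    - [-1,[0,0,5],0]
    - [-1,[0,0,3],0]
    - [-1,[0,0,0],0]
    - [-1,[0,0,0],0]

```text
time: 30.08
tcp_pos: [0.4654, 0.1381, 0.1393]
eef_rot: [[-0.047, -0.999, 0.001], [-0.999, 0.047, 0.0], [-0.0, -0.001, -1.0]]
ft_force: [-0.5, -0.2, 1.1]
finger_gap: -0.001
gripper_force: 0.0
```

```bash
python3 - <<'E'
from h import *
from scipy.optimize import least_squares
o=sensors.get_obs();print(o['tcp_pos'],o['finger_gap'],o['ft_force'])
i,p,d=snap('wrist');W=cloud(i,d)
B=W[(np.hypot(W[...,0]-.465,W[...,1]-.138)<.02)&(W[...,2]>.027)&(W[...,2]<.06)]
zt=np.percentile(B[:,2],[10,50,90]);print(len(B),zt)
U=B[B[:,2]>zt[1]-.003];print(U.mean(0),np.ptp(U,axis=0),U.min(0),U.max(0))
E
```

```text
[0.46543815 0.13810871 0.13928218] -0.0007009659570070389 [-0.51036556 -0.20507739  1.06775146]
1387 [0.03305446 0.03457273 0.04432823]
[0.46556483 0.13574839 0.03751403] [0.03724149 0.03740281 0.01428619] [0.44701338 0.11839134 0.03159761] [0.48425486 0.15579415 0.04588379]
```

```bash
python3 - <<'E'
from h import *
i,p,d=snap('wrist');W=cloud(i,d)
B=W[(np.hypot(W[...,0]-.465,W[...,1]-.138)<.026)&(W[...,2]>.02)&(W[...,2]<.06)]
print(np.histogram(B[:,2],bins=np.arange(.02,.06,.002)))
for lo,hi in((.031,.037),(.042,.047)):
    U=B[(B[:,2]>lo)&(B[:,2]<hi)];print(len(U),U.mean(0),np.percentile(U,2,axis=0),np.percentile(U,98,axis=0))
E
```

```text
(array([403, 628,  14,  12,  19,  21, 380, 462,  15,  11,  27, 228, 217,
         0,   0,   0,   0,   0,   0]), array([0.02 , 0.022, 0.024, 0.026, 0.028, 0.03 , 0.032, 0.034, 0.036,
       0.038, 0.04 , 0.042, 0.044, 0.046, 0.048, 0.05 , 0.052, 0.054,
       0.056, 0.058]))
865 [0.46550078 0.13533783 0.03405955] [0.44834131 0.11955109 0.03231032] [0.48284009 0.15394973 0.03585936]
445 [0.46569368 0.13677072 0.04389497] [0.4563877  0.12775222 0.04231518] [0.4751643  0.1460688  0.04533803]
```

The button top is at (0.4657, 0.1368, 0.0439), on a collar 0.034 high. I'll press it to about 0.039 and come back up.

Call:
servo_tool:
  targets:
    - [-1,[0.13,0,3],0]
    - [-1,[0,0,4],0]
    - [-1,[0,0,2],0]
    - [-1,[0,0,0.4],0]
    - [-1,[0,0,0.3],0]
    - [-1,[0,0,0.3],0]
    - [-1,[0,0,0],0]
    - [-1,[0,0,0],0]

```text
time: 31.18
tcp_pos: [0.4649, 0.1367, 0.0386]
eef_rot: [[-0.048, -0.999, 0.001], [-0.999, 0.048, 0.0], [-0.0, -0.001, -1.0]]
ft_force: [-0.3, 1.5, -0.3]
finger_gap: -0.001
gripper_force: 0.0
```

Call:
servo_tool:
  targets:
    - [-1,[0,0,0.1],0]
    - [-1,[0,0,0.1],0]
    - [-1,[0,0,0],0]

```text
time: 31.55
tcp_pos: [0.4646, 0.1365, 0.0361]
eef_rot: [[-0.048, -0.999, -0.0], [-0.999, 0.048, -0.0], [0.0, 0.0, -1.0]]
ft_force: [-1.0, 0.2, -0.7]
finger_gap: 0.001
gripper_force: 0.0
```

```bash
python3 - <<'E'
from h import *
print(sensors.get_obs()['ft_force'],sensors.get_obs()['tcp_pos'])
i,p,d=snap('wrist'); save('sw',p)
E
```

```text
[-0.97895018  0.17503387 -0.67477302] [0.46458364 0.13646941 0.03610644]
```

View pics/sw.png

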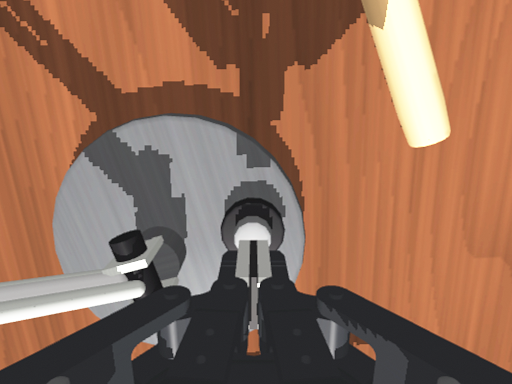

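```bash
python3 - <<'E'
from h import *
i,p,d=snap('wrist');W=cloud(i,d)
for y in range(205,262,4): print(y,[tuple((W[y,x]*1000).round().astype(int)) for x in(240,253,266)],p[y,253])
E
```

```text
205 [(np.int64(472), np.int64(120), np.int64(34)), (np.int64(465), np.int64(121), np.int64(34)), (np.int64(457), np.int64(122), np.int64(33))] [34 35 36]
209 [(np.int64(472), np.int64(123), np.int64(34)), (np.int64(465), np.int64(123), np.int64(34)), (np.int64(458), np.int64(124), np.int64(34))] [33 32 35]
213 [(np.int64(473), np.int64(125), np.int64(34)), (np.int64(465), np.int64(126), np.int64(34)), (np.int64(458), np.int64(126), np.int64(35))] [34 33 35]
217 [(np.int64(473), np.int64(128), np.int64(34)), (np.int64(465), np.int64(127), np.int64(37)), (np.int64(458), np.int64(128), np.int64(35))] [96 96 96]
221 [(np.int64(473), np.int64(129), np.int64(37)), (np.int64(465), np.int64(128), np.int64(42)), (np.int64(458), np.int64(130), np.int64(36))] [94 96 96]
225 [(np.int64(472), np.int64(130), np.int64(42)), (np.int64(465), np.int64(129), np.int64(45)), (np.int64(458), np.int64(130), np.int64(43))] [209 209 209]
229 [(np.int64(473), np.int64(131), np.int64(44)), (np.int64(465), np.int64(131), np.int64(45)), (np.int64(458), np.int64(132), np.int64(43))] [221 221 222]
233 [(np.int64(4
[... 521 characters left out ...]
.int64(126), np.int64(78)), (np.int64(459), np.int64(126), np.int64(79))] [35 35 36]
249 [(np.int64(471), np.int64(125), np.int64(84)), (np.int64(465), np.int64(125), np.int64(85)), (np.int64(460), np.int64(126), np.int64(84))] [35 34 35]
253 [(np.int64(470), np.int64(124), np.int64(89)), (np.int64(465), np.int64(125), np.int64(89)), (np.int64(460), np.int64(125), np.int64(88))] [36 35 36]
257 [(np.int64(470), np.int64(125), np.int64(91)), (np.int64(465), np.int64(125), np.int64(91)), (np.int64(460), np.int64(126), np.int64(91))] [34 33 34]
261 [(np.int64(470), np.int64(125), np.int64(94)), (np.int64(465), np.int64(125), np.int64(94)), (np.int64(460), np.int64(125), np.int64(96))] [35 34 35]
```

The wrist picture shows the pale button at (253,230) still up, with its top at z ≈ 0.044, and the shut fingertips above it ending near row 240. There is no contact yet, so I'll go down in small steps.

Call:
servo_tool:
  targets:
    - [-1,[0,0,0.1],0]
    - [-1,[0,0,0.1],0]
    - [-1,[0,0,0],0]
    - [-1,[0,0,0],0]

```text
time: 32.15
tcp_pos: [0.4646, 0.1365, 0.0342]
eef_rot: [[-0.048, -0.999, -0.0], [-0.999, 0.048, -0.0], [0.0, 0.0, -1.0]]
ft_force: [-0.1, -0.1, -0.5]
finger_gap: -0.003
gripper_force: 0.0
```

```bash
python3 - <<'E'
from h import *
o=sensors.get_obs();T=o['tcp_pos'];R=o['eef_rot'];print(T,o['ft_force'])
i,p,d=snap('wrist');W=cloud(i,d);L=(W-T)@R
f=L[(np.abs(L[...,1])<.03)&(np.abs(L[...,0])<.02)&(W[...,2]>.05)]
print('lowest finger pts in tool',f[np.argsort(-f[:,2])[:400:40]].round(4))
i,p,d=snap('scene');W=cloud(i,d)
m=np.hypot(W[...,0]-T[0],W[...,1]-T[1])<.035
q=W[m&(W[...,2]>.02)];print(np.histogram(q[:,2],bins=np.arange(.02,.13,.005)))
B=W[(np.hypot(W[...,0]-.4657,W[...,1]-.1368)<.02)&(W[...,2]>.036)&(W[...,2]<.06)];print(len(B),B[:10].round(3))
save('sw2',cv2.resize(p[220:320,290:400],(660,600),interpolation=2))
E
```

```text
[0.46463945 0.13649535 0.03417831] [-0.13895071 -0.06528012 -0.45108623]
lowest finger pts in tool [[ 0.0107  0.004  -0.0369]
 [ 0.0106 -0.006  -0.0389]
 [ 0.0072 -0.0091 -0.0401]
 [ 0.0071  0.0075 -0.0409]
 [ 0.0113  0.0021 -0.0416]
 [ 0.0069 -0.0117 -0.0425]
 [ 0.0111 -0.0045 -0.0433]
 [ 0.0114 -0.0023 -0.044 ]
 [ 0.007   0.0065 -0.0447]
 [ 0.0073  0.0112 -0.0454]]
(array([205,  32,  65,  26,  30,   9,   2,   0,   0,   0,   5,   4,  10,
         6,   5,   5,   2,   5,   9,  20,  23]), array([0.02 , 0.025, 0.03 , 0.035, 0.04 , 0.045, 0.05 , 0.055, 0.06 ,
       0.065, 0.07 , 0.075, 0.08 , 0.085, 0.09 , 0.095, 0.1  , 0.105,
       0.11 , 0.115, 0.12 , 0.125]))
64 [[0.466 0.128 0.042]
 [0.464 0.129 0.043]
 [0.469 0.129 0.042]
 [0.467 0.13  0.041]
 [0.465 0.131 0.043]
 [0.465 0.134 0.047]
 [0.474 0.128 0.039]
 [0.471 0.131 0.042]
 [0.469 0.132 0.043]
 [0.465 0.133 0.04 ]]
```

View pics/sw2.png

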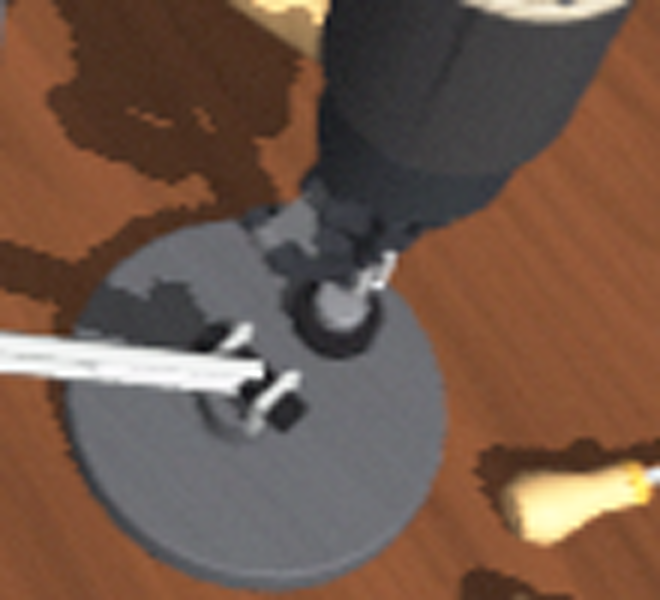

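```bash
python3 - <<'E'
from h import *
W=np.load('/tmp/top.npz')['W'];p=np.load('/tmp/top.npz')['p']
m=(np.abs(W[...,0]-.4646)<.085)&(np.abs(W[...,1]-.1365)<.06)&(W[...,2]>.05)
S=W[m]
for a in np.arange(.46,.56,.01):
    k=S[(S[:,0]>=a)&(S[:,0]<a+.01)]
    if len(k): print(round(a,2),len(k),k.min(0).round(3),k.max(0).round(3))
E
```

```text
0.5 2 [0.509 0.162 0.05 ] [0.509 0.163 0.057]
0.51 62 [0.511 0.133 0.053] [0.52  0.175 0.073]
0.52 108 [0.52  0.124 0.051] [0.53  0.176 0.08 ]
0.53 55 [0.53  0.127 0.052] [0.54  0.167 0.087]
0.54 32 [0.54  0.138 0.063] [0.549 0.146 0.094]
```

The fingertips actually end about 37 mm above the reported TCP when shut, in both views. The post, at most 0.08 high from x ≥ 0.51, stays clear of the gripper body. I'll keep going down.

Call:
servo_tool:
  targets:
    - [-1,[0,0,0.5],0]
    - [-1,[0,0,0.5],0]
    - [-1,[0,0,0.5],0]
    - [-1,[0,0,0.5],0]
    - [-1,[0,0,0],0]
    - [-1,[0,0,0],0]

```text
time: 33.0
tcp_pos: [0.4647, 0.1365, 0.0142]
eef_rot: [[-0.048, -0.999, 0.0], [-0.999, 0.048, -0.0], [0.0, -0.0, -1.0]]
ft_force: [0.1, 0.2, 0.4]
finger_gap: 0.004
gripper_force: 0.0
```

```bash
cat > b.py <<'E'
from h import *
o=sensors.get_obs();T=o['tcp_pos'];R=o['eef_rot'];print(T,o['ft_force'])
i,p,d=snap('wrist');W=cloud(i,d)
B=W[(np.hypot(W[...,0]-.4657,W[...,1]-.1368)<.013)&(W[...,2]>.036)&(W[...,2]<.047)];print('button',len(B),np.median(B[:,2]) if len(B) else 0)
L=(W-T)@R;f=L[(np.abs(L[...,1])<.012)&(np.abs(L[...,0]-.01)<.006)&(W[...,2]>.049)];print('tip z',T[2]-np.sort(f[:,2])[-10:])
E
python3 b.py
```

```text
[0.46473147 0.13653489 0.01424687] [0.14788727 0.23322204 0.4084697 ]
button 335 0.0413325615708875
tip z [0.05183943 0.05178162 0.05178089 0.0516778  0.05163789 0.05153992
 0.05151147 0.05150336 0.051162   0.05108488]
```

Call:
servo_tool:
  targets:
    - [-1,[0,0,0.3],0]
    - [-1,[0,0,0.3],0]
    - [-1,[0,0,0.1],0]
    - [-1,[0,0,0.1],0]
    - [-1,[0,0,0],0]
    - [-1,[0,0,0],0]

```text
time: 33.8
tcp_pos: [0.4649, 0.1367, 0.0064]
eef_rot: [[-0.048, -0.999, 0.001], [-0.999, 0.048, 0.0], [-0.0, -0.001, -1.0]]
ft_force: [-0.1, -0.6, 3.6]
finger_gap: 0.001
gripper_force: 1.6
```

Call:
servo_tool:
  targets:
    - [-1,[0,0,0.1],0]
    - [-1,[0,0,0.1],0]
    - [-1,[0,0,0.1],0]
    - [-1,[0,0,0],0]
    - [-1,[0,0,0],0]

```text
time: 34.42
tcp_pos: [0.4651, 0.1367, 0.0047]
eef_rot: [[-0.047, -0.999, 0.001], [-0.999, 0.047, 0.0], [-0.0, -0.001, -1.0]]
ft_force: [-5.9, 0.2, 22.8]
finger_gap: -0.001
gripper_force: 11.5
```

```bash
python3 b.py
```

```text
[0.46505684 0.1367182  0.00469957] [-5.92137282  0.17266402 22.78105777]
button 220 0.04441751350033041
tip z [0.04920403 0.04918228 0.04917622 0.04917051 0.04912866 0.04909278
 0.04909101 0.04907461 0.04907074 0.04904952]
```

Call:
servo_tool:
  targets:
    - [-1,[0,0,-0.15],0]
    - [-1,[0,0,-0.1],0]
    - [-1,[0,0,0],0]
    - [-1,[0,0,0],0]

```text
time: 34.98
tcp_pos: [0.4649, 0.1367, 0.0057]
eef_rot: [[-0.048, -0.999, 0.0], [-0.999, 0.048, 0.0], [-0.0, -0.0, -1.0]]
ft_force: [0.5, 0.8, 3.4]
finger_gap: 0.0
gripper_force: 1.8
```

```bash
cat > c.py <<'E'
from h import *
o=sensors.get_obs();T=o['tcp_pos'];print(T,o['ft_force'])
i,p,d=snap('wrist');W=cloud(i,d)
m=np.hypot(W[...,0]-.4657,W[...,1]-.1368)<.022
print(np.histogram(W[m][:,2],bins=np.arange(.02,.07,.002)))
f=192/np.tan(np.radians(i['fov_y'])/2);c=np.array(i['R'])@[.4657,.1368,.04]+i['t'];u,v=(c[:2]/c[2]*f+[i['cx'],i['cy']]).astype(int);print(u,v)
for y in range(v-50,v+6,4): print(y,(W[y,u]*1000).round(1),p[y,u])
E
python3 c.py
```

```text
[0.4648553  0.13667736 0.00565518] [0.45897867 0.83251597 3.39595824]
(array([392, 623,  69,  79,  78, 101, 774, 840,  66,  21,   0,  27,  71,
        91, 113, 107, 138, 135, 127, 151, 143, 150, 163, 173]), array([0.02 , 0.022, 0.024, 0.026, 0.028, 0.03 , 0.032, 0.034, 0.036,
       0.038, 0.04 , 0.042, 0.044, 0.046, 0.048, 0.05 , 0.052, 0.054,
       0.056, 0.058, 0.06 , 0.062, 0.064, 0.066, 0.068]))
253 259
209 [464.9 117.6  22. ] [75 75 76]
213 [465.  119.8  21.7] [59 58 61]
217 [465.  119.1  30.1] [26 25 25]
221 [465.1 120.1  33.1] [35 34 35]
225 [465.1 121.8  33.8] [31 30 30]
229 [465.2 123.8  34.1] [31 30 31]
233 [465.3 126.   33.7] [30 29 30]
237 [465.4 127.1  36.1] [90 90 91]
241 [465.3 125.6  44.4] [30 30 30]
245 [465.3 125.1  49.7] [33 31 32]
249 [465.3 125.3  53.5] [33 33 33]
253 [465.3 125.7  56.5] [33 32 33]
257 [465.3 125.3  61.2] [33 32 32]
261 [465.3 125.4  64.4] [33 32 33]
```

The button is down: only its side shows, at z ≈ 0.036, and the force jumped at its bottom stop. I'll retreat, check and hand in.

Call:
servo_tool:
  targets:
    - [-1,[0,0,-0.5],0]
    - [-1,[0,0,-2],0]
    - [-1,[0,0,-4],0]
    - [-1,[0,0,-5],0]
    - [-1,[0,0,-5],0]
    - [-1,[0,0,-5],0]
    - [-1,[0,0,0],0]
    - [-1,[0,0,0],0]
    - [-1,[0,0,0],0]

```text
time: 36.15
tcp_pos: [0.4636, 0.1359, 0.2192]
eef_rot: [[-0.048, -0.999, -0.003], [-0.999, 0.048, -0.002], [0.002, 0.003, -1.0]]
ft_force: [-0.5, -0.5, -0.8]
finger_gap: 0.001
gripper_force: 0.0
```

```bash
python3 - <<'E'
from h import *
i,p,d=snap('wrist');W=cloud(i,d)
B=W[(np.hypot(W[...,0]-.4657,W[...,1]-.1368)<.009)&(W[...,2]>.03)&(W[...,2]<.06)];print('button',len(B),np.median(B[:,2]))
i,p,d=snap('top');W=cloud(i,d);Z=np.load('/tmp/top.npz');c=[.5235,-.0545]
T=W[(W[...,2]>.2237)&(W[...,2]<.24)&(np.hypot(W[...,0]-c[0],W[...,1]-c[1])<.03)];print('bulb top',np.median(T,0))
D=np.abs(p.astype(int)-Z['p']).sum(-1)>60
for n,(a,b,e,f) in dict(rack2=(295,178,365,214),shade=(234,92,296,155),hammer=(168,230,280,290)).items(): print(n,D[b:f,a:e].mean().round(3))
E
```

```text
button 205 0.044096166067428055
bulb top [ 0.5225462  -0.05439461  0.22675532]
rack2 0.002
shade 0.002
hammer 0.092
```

```bash
python3 -c "
from workcell import close_job
print(close_job())"
```

```text
the job is handed in; nothing more can be done
None
```

The tubular bulb is locked in the lamp socket and let go, with its pins about 4.5 mm below the rim. The switch was pressed and has sprung back up. The other two bulbs and the shade look unmoved; about 9% of the hammer's image area changed, which I put down to shadow without measuring it, and the job is handed in.

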